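# Open the blue-capped parts canister

### The job

Unscrew the blue winged cap from its canister (counter-clockwise seen from above, about two full turns until the thread lets go; do not pull it off by force), lift it clear and set it down gently, right way up, in the middle of the empty grey tray. Leave the yellow cap screwed on.

Things in the scene. Friction and masses are not known exactly. Their poses are not given: they have to be found in the camera images.
- blue_cap: Blue plastic screw cap on the blue-banded canister. Round body 46 mm across up to 24 mm height, above it a round grip 36 across up to 52; at the foot two upright wings opposite each other, 14 thick, from 3 to 30 mm height, 120 from tip to tip. Origin on the axis at the body's lower rim, z up, x along the wings. Loosely threaded (1 to 2 mm of play): turns easily, gripped, or pushed round by a wing. 80 to 170 g.
- yellow_cap: Yellow plastic screw cap on the yellow-banded canister. Round body 46 mm across up to 24 mm height, above it a round grip 36 across up to 52; at the foot two upright wings opposite each other, 14 thick, from 3 to 30 mm height, 120 from tip to tip. Origin on the axis at the body's lower rim, z up, x along the wings. A bystander: leave it.
- blue_canister: Blue-banded aluminium canister, bolted down; body 68 mm across, 70 high, its threaded neck 36 across up to 117 mm. Origin on its axis at the table, z up; the cap's origin starts 75 mm above. Thread: 6 mm rise per counter-clockwise turn; lets go after about 2 turns (cap 12 mm up); turning further is harmless, the cap rests loosely on the neck. Lift 30 mm more to clear.
- tray: Empty open grey plastic tray, 220 x 220 mm outside, 28 mm high, walls and floor 4 mm thick; it does not move. Origin at the centre of its underside, z up, x and y along its sides.
Not all that is in view belongs to the job. Of the things that look like the blue_cap, the middle-sized one is meant.

How it is judged:
By the outcome, as a careful person would: the job done as asked, in the order asked, and still so for the second after the job is handed in, with the robot touching nothing.
It also fails if it takes over 72 s, if anything falls off the work surface, if the arm or the gripper's body presses on something with over 40 N, if the wrist force passes 120 N, or if a joint passes its speed limit or range.

### The arm

A 7-joint arm with a two-finger parallel gripper is mounted at the origin on the work surface. World frame = base frame: x ahead of the robot, y to its left, z up, the work surface at z = 0. Lengths are in m, angles in rad, forces in N, time in s.
With the tool pointing down it reaches from about 0.4 to 0.875 m from the base axis. Payload 19.3 kg.
Tool frame: the origin (TCP) lies midway between the tips of the shut fingers; the grasp point (between the pads) lies 19 mm behind it; x points along the fingers, y is the direction in which the jaws open and shut, and the axes are right-handed (so a half turn about x gives the same grasp; the last joint's range is limited). The gripper opens to 85 mm and grips with 20 to 120 N. Pads are 22 mm wide; open, the fingers measure 114 mm over their backs; the gripper's body (76 mm by 85 mm) begins 54 mm behind the grasp point. The pads swing forward as they close: fully open they stand 13 mm farther back than shut.
Start: joints at [-0.07, 0.521, -0.036, 1.599, 0.021, 1.021, -0.113], TCP at [0.625, -0, 0.231] pointing down, gripper open.
Joint ranges: [-2.91, 2.91], [-0.3, 2.13], [-1.5, 1.42], [0.17, 2.43], [-1.26, 4.41], [0.16, 1.93], [-2.52, 2.52]. Speed limits (rad/s): [1.89, 1.89, 2.39, 2.39, 3.01, 3.01, 3.01].

### API

Orientations are given as [roll, pitch, yaw] about the fixed x, y, z axes, in that order (R = Rz(yaw) Ry(pitch) Rx(roll)).
In Python, from workcell import telemetry, vision, workorder gives the robot as it stands. The module is installed in compiled form; this text tells all that it offers.
- The arm moves only by the tool play_rows, never from a script. Its argument "deltas" is a list of rows, each a list of 7 numbers: the shift along the world's x, y, z in mm, then the turn, a rotation vector about the world's x, y, z in degrees, then the finger opening in mm, from 0 to 85.4. In form: [[x, y, z, wx, wy, wz, jaw], ...]. A call has 1 to 8 rows; each row shifts and turns the commanded pose from where the row before left it; what a row does not reach is not made up. A row lasts 1/8 s, in which the tool goes at most 62.5 mm and 10.7 degrees, less where a joint would pass 70% of its speed; a pose out of reach is approached as far as the arm can. A call with a gripper value outside its range is refused whole. The fingers move at their own pace and stop on an object; "grip_force" is the grip in N (left out, the last holds). Time passes only in rows, so rows that do not move let the fingers close. It gives the time, the measured TCP pose, the force and the opening at its end, in the units of the state.
- telemetry.observe(): the state, without advancing time (a new reading comes with each control period).
- vision.grab_frame(name): name is "scene" or "side" or "wrist"; returns the picture (400x640x3 uint8, red, green, blue); there is no depth.
- vision.camera_info(name): a dict with "mtx" (3x3 intrinsics, pixels), "rvec" (rotation vector, rad) and "tvec" (3), from world to camera coordinates, as OpenCV has them. Camera axes: x right, y down, z forward; pixel columns grow to the right and rows downward; lengths in m; the calibration is good to about 2 mm. A picture is of the moment at which its call begins: read the wrist's pose just before it. camera_info takes no time and is no camera call; for the wrist camera it gives the pose at the moment of the call.
- workorder.job_done(): hands the job in, once; it reports no verdict.
The state is a dict: "clock": time; "qpos": joint angles; "qd": joint speeds; "joint_efforts": joint torques, N m; "position": TCP position; "tool_rot": TCP orientation; "force": force on the tool from outside, world axes, zero at the start; "moment": the same for the moment, N m; "grip_width": finger opening in m.
Only numpy, scipy, OpenCV 4.12 (cv2) and the standard library are available. Lean on these libraries where they do the work, as an engineer would, in place of code of your own. Each camera call takes 0.05 s, during which the arm holds its last target. There are 200 camera calls.

## Working session

There is one attempt and no reset: what is moved stays moved. The work goes in short steps, Python scripts to look and compute and a tool call to move; the robot and the scene stay as the last step left them, time stands still between calls to the robot, and variables do not carry over. Pictures are saved under pics/ and viewed, about 8 in all and at most 12, crops included, and the job is handed in when it is done.

Besides the shell and the picture viewer there is one more tool, called after ">>>" in YAML: its name, and indented under it one key for each argument. play_rows: Moves the arm, as the interface text tells. Its arguments: {"type":"object","properties":{"deltas":{"type":"array","items":{"type":"array","items":{"type":"number"}}},"grip_force":{"type":"number"}},"required":["deltas"]}

```bash
mkdir -p pics
cat > h.py <<'E'
import numpy as np, cv2
from workcell import telemetry, vision, workorder
def grab(name, fn=None):
    ci=vision.camera_info(name); im=vision.grab_frame(name)
    if fn: cv2.imwrite('pics/'+fn, cv2.cvtColor(im,cv2.COLOR_RGB2BGR))
    return im,ci
def ray(ci,uv):
    R,_=cv2.Rodrigues(np.array(ci['rvec'],float)); t=np.array(ci['tvec'],float).ravel()
    d=R.T@np.linalg.inv(np.array(ci['mtx']))@np.array([uv[0],uv[1],1.]); return -R.T@t,d
def onz(ci,uv,z):
    c,d=ray(ci,uv); return c+d*(z-c[2])/d[2]
def proj(ci,P):
    return cv2.projectPoints(np.array(P,float).reshape(-1,3),np.array(ci['rvec'],float),np.array(ci['tvec'],float),np.array(ci['mtx'],float),None)[0].reshape(-1,2)
E
python3 - <<'E'
from h import *
a,c=grab('scene'); b,d=grab('side'); w,e=grab('wrist')
cv2.imwrite('pics/s.png',cv2.cvtColor(a,cv2.COLOR_RGB2BGR));cv2.imwrite('pics/d.png',cv2.cvtColor(b,cv2.COLOR_RGB2BGR));cv2.imwrite('pics/w.png',cv2.cvtColor(w,cv2.COLOR_RGB2BGR))
for k in (c,d,e): print(ray(k,(320,200)))
print(telemetry.observe())
E
```

```text
(array([ 0.78728465, -0.53263977,  0.64969407]), array([-0.32275921,  0.65625922, -0.68203641]))
(array([0.34676852, 0.82189965, 0.78891605]), array([ 0.14687018, -0.74232038, -0.65378292]))
(array([0.62485977, 0.08188966, 0.373642  ]), array([-0.01541285, -0.30720923, -0.95167768]))
{'clock': 0.15, 'qpos': array([-0.07017414,  0.52190039, -0.03633571,  1.59987437,  0.02120661,
        1.0211294 , -0.11280598]), 'qd': array([-0.00071557, -0.00076624, -0.00042136,  0.00070451,  0.00096189,
        0.00192461, -0.00042204]), 'joint_efforts': array([ 4.00798544e-04, -9.27376485e+01,  1.98035471e+00, -3.70049715e+01,
        1.79930578e-02,  6.46477114e-03, -1.41420460e-05]), 'position': array([ 6.24732762e-01, -4.43051104e-05,  2.30844313e-01]), 'tool_rot': array([-1.50029592,  1.56987   , -3.07112582]), 'force': array([ 0.4057232 ,  0.97689473, -0.3021753 ]), 'moment': array([-4.54772264e-02, -2.05851756e-05,  6.98954865e-03]), 'grip_width': 0.0853179239370097}
```

View pics/s.png

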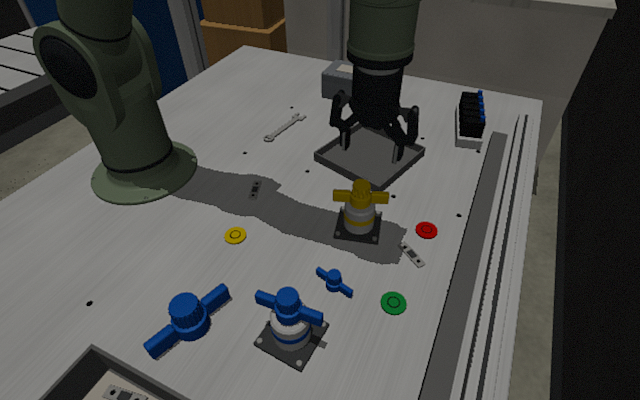

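View pics/d.png

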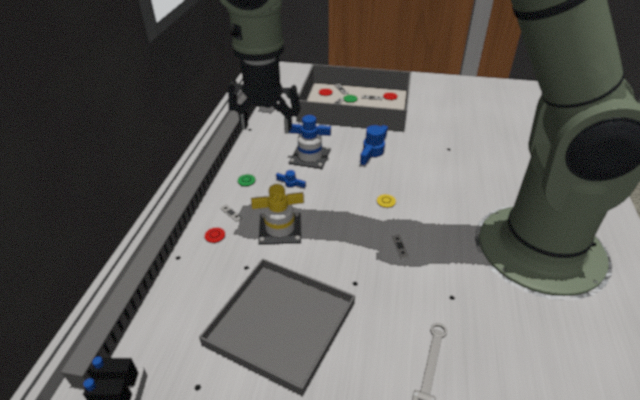

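The scene view has three blue winged things: a large one lying at (188,317), one on the blue-banded canister at (288,303), and a small one at (335,282). I choose the one on the canister, which is also the middle-sized one. In the side view it is at (309,128), and the tray is around (280,323).

Run:
```python
from h import *
a=cv2.imread('pics/s.png'); b=cv2.imread('pics/d.png')
A=cv2.resize(a[275:375,240:340],(400,400),interpolation=cv2.INTER_CUBIC)
B=cv2.resize(b[105:175,275:345],(400,400),interpolation=cv2.INTER_CUBIC)
cv2.imwrite('pics/crop.png',np.hstack([A,B]))
cs,cd=vision.camera_info('scene'),vision.camera_info('side')
print('top',onz(cs,(288,292),.127),onz(cd,(309.5,119),.127))
print('wing tips scene', onz(cs,(257,297),.105),onz(cs,(321,316),.105))
print('wing tips side', onz(cd,(331,128),.105),onz(cd,(290,126),.105))
k=[onz(cd,p,.028) for p in((265,263),(354,297),(304,389),(203,340))]
print('tray',k,np.mean(k,0))
k=[onz(cs,p,.028) for p in((315,154),(379,186),(424,152))]
print(k,(k[0]+k[2])/2)
```

```text
top [ 0.5857743 -0.2440767  0.127    ] [ 0.58560748 -0.25011818  0.127     ]
wing tips scene [ 0.53584004 -0.26176147  0.105     ] [ 0.64560081 -0.24865598  0.105     ]
wing tips side [ 0.52714997 -0.25070764  0.105     ] [ 0.63813983 -0.24099894  0.105     ]
tray [array([0.59445194, 0.18141999, 0.028     ]), array([0.39564162, 0.23528258, 0.028     ]), array([0.45244256, 0.44062792, 0.028     ]), array([0.655011, 0.383521, 0.028   ])] [0.52438678 0.31021287 0.028     ]
[array([0.40216494, 0.22495558, 0.028     ]), array([0.60299474, 0.17131552, 0.028     ]), array([0.66737653, 0.35527746, 0.028     ])] [0.53477073 0.29011652 0.028     ]
```

View pics/crop.png

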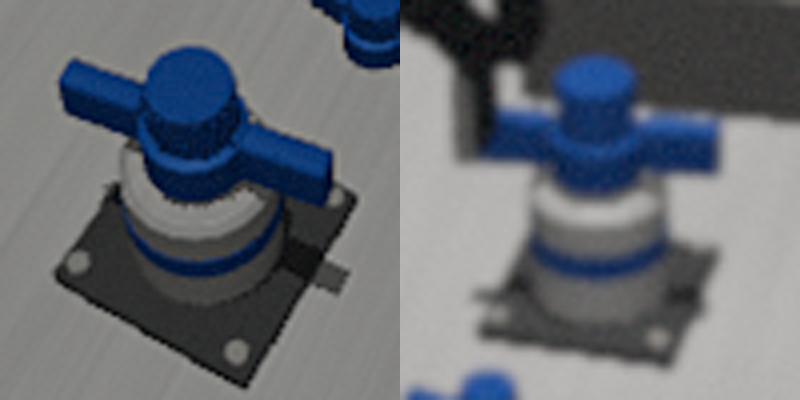

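Run:
```python
from h import *
from scipy.spatial.transform import Rotation as Ro
o=telemetry.observe(); R=Ro.from_euler('xyz',o['tool_rot']).as_matrix(); print(R.round(3))
cs,cd=vision.camera_info('scene'),vision.camera_info('side')
print(onz(cs,(287.5,297),.127),onz(cd,(309.5,117.3),.127))
s=lambda x,y:(240+x/4,275+y/4); q=lambda x,y:(275+(x-400)/5.714,105+y/5.714)
print([onz(cs,s(*p),.105) for p in((73,62),(60,78),(330,150),(333,150))])
k=[onz(cd,q(718,118),.105),onz(cd,q(490,108),.105)];print(k)
```

```text
[[-0.001  1.    -0.   ]
 [-0.    -0.    -1.   ]
 [-1.    -0.001  0.   ]]
[ 0.58950664 -0.25245175  0.127     ] [ 0.58739861 -0.25866564  0.127     ]
[array([ 0.53101374, -0.25024631,  0.105     ]), array([ 0.53028672, -0.25909909,  0.105     ]), array([ 0.64512118, -0.24211029,  0.105     ]), array([ 0.64619492, -0.24160964,  0.105     ])]
[array([ 0.53009735, -0.26218088,  0.105     ]), array([ 0.6386471 , -0.25177243,  0.105     ])]
```

>>> play_rows:
  deltas:
    - [0,-25,10,0,0,10,85]
    - [-5,-35,0,0,0,0,85]
    - [-5,-40,0,0,0,0,85]
    - [-10,-40,0,0,0,0,85]
    - [-10,-40,0,0,0,0,85]
    - [-5,-40,0,0,0,0,85]
    - [-5,-20,0,0,0,0,85]
    - [0,0,0,0,0,0,85]

```text
clock: 1.15
position: [0.5844, -0.2411, 0.241]
tool_rot: [-1.664, 1.57, -3.062]
force: [0.7, 0.4, 0.1]
grip_width: 0.085
```

Run:
```python
from h import *
o=telemetry.observe(); print(o['qpos'].round(3),o['position'])
im,ci=grab('wrist','w1.png')
print('pred top',proj(ci,[[.588,-.254,.127],[.53,-.258,.105],[.645,-.245,.105]]))
m=cv2.inRange(cv2.cvtColor(im,cv2.COLOR_RGB2HSV),(105,120,30),(125,255,255))
n,l,s,c=cv2.connectedComponentsWithStats(m); print(s[s[:,4]>150],c[s[:,4]>150])
```

```text
[ 0.323  0.524 -0.039  1.568  0.023  1.051  0.451] [ 0.58444787 -0.24107109  0.24104804]
pred top [[326.12247552 213.92516963]
 [262.22701636 199.14684987]
 [389.27537472 206.58313483]]
[[     0      0    640    400 245065]
 [   332     41     78     47   1490]
 [   126    137     80    132   5301]
 [   261    171    130     58   3784]
 [   130    320     24     16    229]] [[322.5490829  200.15093139]
 [369.7966443   64.34765101]
 [167.66157329 203.39105829]
 [325.59460888 198.80100423]
 [140.07423581 327.30131004]]
```

View pics/w1.png

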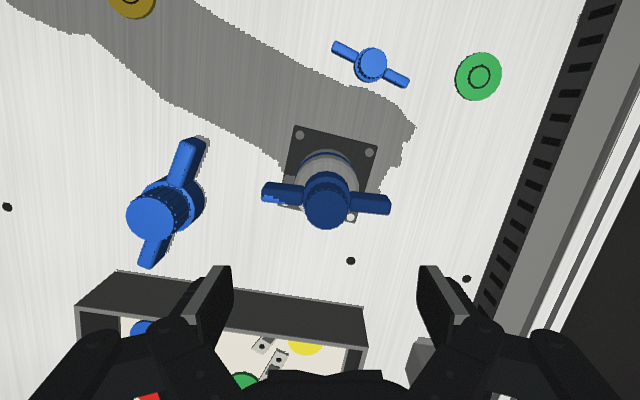

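Run:
```python
from h import *
ci=vision.camera_info('wrist')
print(onz(ci,(327,206),.127)); a,b=onz(ci,(264,188),.105),onz(ci,(389,204),.105); print(a,b,(a+b)/2,np.degrees(np.arctan2(*(b-a)[1::-1])))
```

```text
[ 0.58807509 -0.24526219  0.127     ]
[ 0.53097037 -0.24575022  0.105     ] [ 0.64476714 -0.24088949  0.105     ] [ 0.58786876 -0.24331985  0.105     ] 2.4458558250369404
```

>>> play_rows:
  deltas:
    - [0,0,0,0,0,-10.6,85]
    - [0,0,0,0,0,-10.6,85]
    - [0,0,0,0,0,-10.6,85]
    - [0,0,0,0,0,-10.6,85]
    - [0,0,0,0,0,-10.6,85]
    - [0,0,0,0,0,-10.6,85]
    - [0,0,0,0,0,-10.6,85]
    - [0,0,0,0,0,-10.6,85]

```text
clock: 2.2
position: [0.5856, -0.2379, 0.2412]
tool_rot: [-1.86, 1.57, 1.543]
force: [0.5, 0.0, 0.1]
grip_width: 0.0848
```

Run:
```python
from h import *
from scipy.spatial.transform import Rotation as Ro
o=telemetry.observe(); print(o['position'],Ro.from_euler('xyz',o['tool_rot']).as_matrix()[:,1])
im,ci=grab('wrist'); p=proj(ci,[.588,-.248,.115])[0].astype(int); x,y=p
x=min(max(x,100),540);y=min(max(y,100),300)
cv2.imwrite('pics/w2.png',cv2.resize(cv2.cvtColor(im,cv2.COLOR_RGB2BGR)[y-100:y+100,x-100:x+100],(600,600))); print(x-100,y-100,ray(ci,(320,200)))
print(proj(ci,[.588,-.248,.127]))
```

```text
[ 0.58560597 -0.2378823   0.24116809] [ 2.58590902e-01 -9.65986458e-01 -9.52730817e-04]
237 94 (array([ 0.66439607, -0.21659402,  0.38406054]), array([-0.30108494, -0.06503816, -0.95153737]))
[[337.54263441 198.6609329 ]]
```

View pics/w2.png

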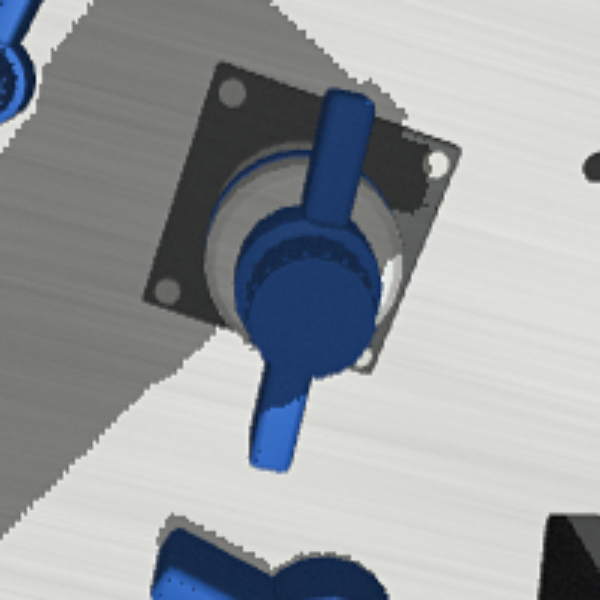

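Run:
```python
from h import *
ci=vision.camera_info('wrist')
f=lambda x,y:(237+x/3,94+y/3)
print(onz(ci,f(313,314),.127)); a,b=onz(ci,f(270,466),.105),onz(ci,f(349,95),.105); print(a,b,np.degrees(np.arctan2(*(a-b)[1::-1])))
```

```text
[ 0.5887413  -0.25100627  0.127     ]
[ 0.52981996 -0.25416431  0.105     ] [ 0.64698777 -0.24649199  0.105     ] -176.25353484870132
```

>>> play_rows:
  deltas:
    - [2.5,-11,0,0,0,-6,85]
    - [0,0,-30,0,0,-5,85]
    - [0,0,-40,0,0,0,85]
    - [0,0,-40,0,0,0,85]
    - [0,0,-20,0,0,0,80]
    - [0,0,-8,0,0,0,65]
    - [0,0,0,0,0,0,55]
    - [0,0,0,0,0,0,50]
  grip_force: 40

```text
clock: 3.25
position: [0.5881, -0.2512, 0.1045]
tool_rot: [2.815, 1.569, -0.253]
force: [0.5, -0.1, 0.5]
grip_width: 0.0498
```

Run:
```python
from h import *
o=telemetry.observe(); print(o['position'],o['tool_rot'],o['force'],o['grip_width'])
im,ci=grab('wrist'); a=grab('side')[0]; s=grab('scene')[0]
v=lambda t,n=400:cv2.resize(t,(n,n),interpolation=cv2.INTER_CUBIC)
cv2.imwrite('pics/g1.png',cv2.cvtColor(np.hstack([v(s[230:350,230:350]),v(a[70:170,260:360])]),cv2.COLOR_RGB2BGR))
```

```text
[ 0.58813271 -0.25121204  0.10454788] [ 2.81479362  1.56905068 -0.25321004] [ 0.5017162  -0.10924883  0.47296223] 0.049784458414377966
```

View pics/g1.png

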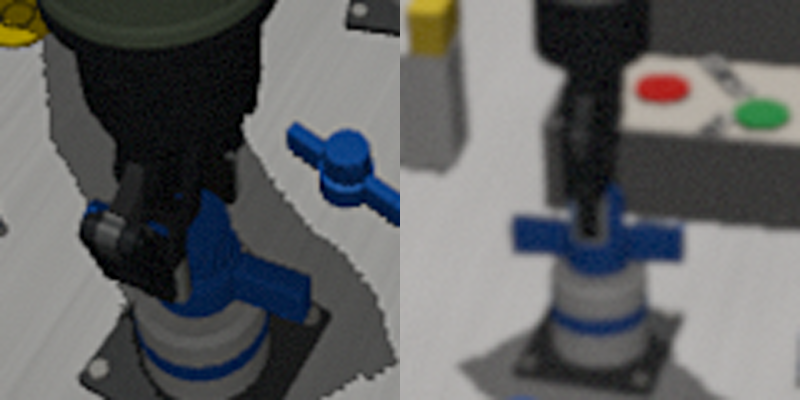

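The fingers straddle the cap's grip, with the jaws across the wings. I'll lower a little and close.

>>> play_rows:
  deltas:
    - [0,0,-3.5,0,0,0,46]
    - [0,0,0,0,0,0,40]
    - [0,0,0,0,0,0,34]
    - [0,0,0,0,0,0,25]
    - [0,0,0,0,0,0,25]
  grip_force: 40

```text
clock: 4.03
position: [0.5875, -0.251, 0.0998]
tool_rot: [-1.65, 1.571, 1.565]
force: [0.5, 0.3, 0.4]
grip_width: 0.0352
```

>>> play_rows:
  deltas:
    - [0,0,0.1,0,0,5,25]
    - [0,0,0.15,0,0,9,25]
    - [0,0,0.17,0,0,10,25]
    - [0,0,0.17,0,0,10,25]
  grip_force: 50

```text
clock: 4.53
position: [0.5875, -0.2511, 0.1004]
tool_rot: [1.355, 1.571, -1.114]
force: [-0.5, 0.5, -2.2]
grip_width: 0.0346
```

```bash
cat > st.py <<'E'
from h import *
from scipy.spatial.transform import Rotation as Ro
o=telemetry.observe(); R=Ro.from_euler('xyz',o['tool_rot']).as_matrix()
print(o['clock'],o['position'].round(4),'jaw deg',np.degrees(np.arctan2(R[1,1],R[0,1])).round(1),'tilt',R[:2,0].round(3),o['force'].round(1),o['moment'].round(2),o['grip_width'].round(4),o['qpos'].round(2))
E
python3 st.py
```

```text
Traceback (most recent call last):
  File "st.py", line 4, in <module>
    print(o['clock'],o['position'].round(4),'jaw deg',np.degrees(np.arctan2(R[1,1],R[0,1])).round(1),'tilt',R[:2,0].round(3),o['force'].round(1),o['moment'].round(2),o['grip_width'].round(4),o['qpos'].round(2))
                                                                                                                                                                      ^^^^^^^^^^^^^^^^^^^^^
AttributeError: 'float' object has no attribute 'round'
```

```bash
sed -i "s/o\['grip_width'\].round(4)/round(o['grip_width'],4)/" st.py; python3 st.py
```

```text
4.525 [ 0.5875 -0.2511  0.1004] jaw deg -51.5 tilt [ 0. -0.] [-0.5  0.5 -2.2] [ 0.05 -0.01  0.02] 0.0346 [ 0.21  0.7   0.15  1.67 -0.14  0.78 -0.47]
```

>>> play_rows:
  deltas:
    - [0,0,0.17,0,0,10.5,25]
    - [0,0,0.18,0,0,10.5,25]
    - [0,0,0.18,0,0,10.5,25]
    - [0,0,0.17,0,0,10.5,25]
    - [0,0,0.18,0,0,10.5,25]
    - [0,0,0.18,0,0,10.5,25]
    - [0,0,0.17,0,0,10.5,25]
    - [0,0,0.18,0,0,10.5,25]

```text
clock: 5.52
position: [0.5875, -0.2512, 0.1018]
tool_rot: [-0.317, 1.571, -1.32]
force: [-0.6, -0.2, -1.2]
grip_width: 0.0348
```

```bash
python3 st.py
python3 - <<'E'
from h import *
s=grab('scene')[0]; a=grab('side')[0]
v=lambda t,n=400:cv2.resize(t,(n,n),interpolation=cv2.INTER_CUBIC)
cv2.imwrite('pics/g2.png',cv2.cvtColor(np.hstack([v(s[230:350,230:350]),v(a[70:170,260:360])]),cv2.COLOR_RGB2BGR))
E
```

```text
5.525 [ 0.5875 -0.2512  0.1018] jaw deg 32.5 tilt [ 0. -0.] [-0.6 -0.2 -1.2] [-0.04  0.03 -0.02] 0.0348 [ 0.47  0.7  -0.24  1.65  0.21  0.81  0.7 ]
```

View pics/g2.png

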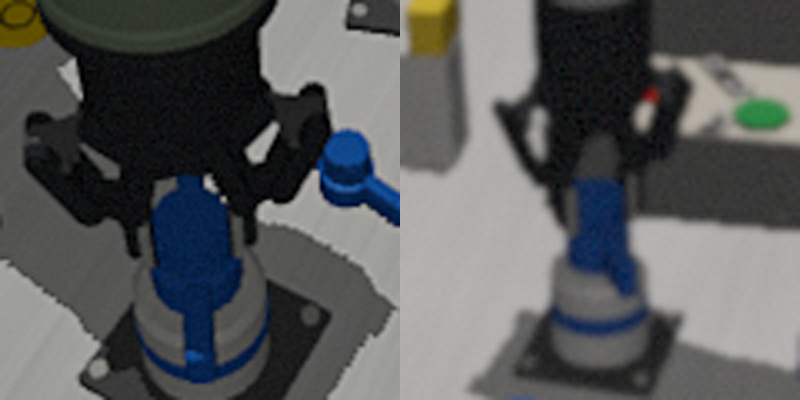

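The cap turns with the jaws (wing at (200,310) in the left crop).

>>> play_rows:
  deltas:
    - [0,0,0.17,0,0,10.5,25]
    - [0,0,0.18,0,0,10.5,25]
    - [0,0,0.18,0,0,10.5,25]
    - [0,0,0.17,0,0,10.5,25]
    - [0,0,0.18,0,0,10.5,25]
    - [0,0,0.18,0,0,10.5,25]
    - [0,0,0.17,0,0,10.5,25]
    - [0,0,0.18,0,0,10.5,25]

```text
clock: 6.62
position: [0.5875, -0.2511, 0.1032]
tool_rot: [-2.684, 1.571, -2.226]
force: [0.6, -0.1, 0.8]
grip_width: 0.0353
```

```bash
python3 st.py
```

```text
6.625 [ 0.5875 -0.2511  0.1032] jaw deg 116.2 tilt [-0. -0.] [ 0.6 -0.1  0.8] [-0.03 -0.04  0.03] 0.0353 [ 0.7   0.76 -0.61  1.64  0.52  0.91  1.92]
```

>>> play_rows:
  deltas:
    - [0,0,0,0,0,0,45]
    - [0,0,0,0,0,0,70]
    - [0,0,10,0,0,0,85]
    - [0,0,20,0,0,-10.5,85]
    - [0,0,0,0,0,-10.5,85]
    - [0,0,0,0,0,-10.5,85]
    - [0,0,0,0,0,-10.5,85]
    - [0,0,0,0,0,-10.5,85]

```text
clock: 7.62
position: [0.5878, -0.2509, 0.1341]
tool_rot: [0.256, 1.57, -0.211]
force: [0.4, -0.7, -0.3]
grip_width: 0.0851
```

>>> play_rows:
  deltas:
    - [0,0,0,0,0,-10.5,85]
    - [0,0,0,0,0,-10.5,85]
    - [0,0,0,0,0,-10.5,85]
    - [0,0,0,0,0,-10.5,85]
    - [0,0,0,0,0,-10.5,85]
    - [0,0,0,0,0,-10.5,85]
    - [0,0,0,0,0,-10.5,85]
    - [0,0,0,0,0,-10.5,85]

```text
clock: 8.62
position: [0.5879, -0.2507, 0.1341]
tool_rot: [2.134, 1.57, 0.201]
force: [0.6, 0.5, 0.8]
grip_width: 0.0849
```

```bash
python3 st.py
```

```text
8.625 [ 0.5879 -0.2507  0.1341] jaw deg -20.8 tilt [0.001 0.   ] [0.6 0.5 0.8] [-0.06  0.04 -0.06] 0.0849 [ 0.33  0.65 -0.03  1.64  0.02  0.85 -0.07]
```

>>> play_rows:
  deltas:
    - [0,0,0,0,0,-10.7,85]
    - [0,0,0,0,0,-10.7,85]
    - [0,0,0,0,0,-10.7,85]
    - [0,0,-10,0,0,-10.7,85]
    - [0,-0.3,-20.5,0,0,0,70]
    - [0,0,0,0,0,0,50]
    - [0,0,0,0,0,0,25]
    - [0,0,0,0,0,0,25]

```text
clock: 9.62
position: [0.5881, -0.2515, 0.1038]
tool_rot: [2.536, 1.569, -0.137]
force: [-0.3, -0.0, 3.8]
grip_width: 0.0347
```

```bash
python3 st.py
```

```text
9.625 [ 0.5881 -0.2515  0.1038] jaw deg -63.1 tilt [ 0.002 -0.   ] [-0.3 -0.   3.8] [0.09 0.06 0.01] 0.0347 [ 0.21  0.7   0.16  1.67 -0.15  0.78 -0.67]
```

>>> play_rows:
  deltas:
    - [0,0,0,0,0,0,25]
    - [0,0,0.1,0,0,6,25]
    - [0,0,0.18,0,0,10.5,25]
    - [0,0,0.17,0,0,10.5,25]
    - [0,0,0.18,0,0,10.5,25]
    - [0,0,0.18,0,0,10.5,25]
    - [0,0,0.17,0,0,10.5,25]
    - [0,0,0.18,0,0,10.5,25]

```text
clock: 10.62
position: [0.5882, -0.2516, 0.105]
tool_rot: [1.1, 1.569, -0.362]
force: [0.4, 1.3, 4.8]
grip_width: 0.0351
```

>>> play_rows:
  deltas:
    - [0,0,0.17,0,0,10.5,25]
    - [0,0,0.18,0,0,10.5,25]
    - [0,0,0.18,0,0,10.5,25]
    - [0,0,0.17,0,0,10.5,25]
    - [0,0,0.18,0,0,10.5,25]
    - [0,0,0.18,0,0,10.5,25]
    - [0,0,0.17,0,0,10.5,25]
    - [0,0,0.18,0,0,10.5,25]

```text
clock: 11.62
position: [0.588, -0.2516, 0.1063]
tool_rot: [-0.548, 1.569, -0.545]
force: [-1.0, 0.5, 6.5]
grip_width: 0.0351
```

```bash
python3 st.py
```

```text
11.625 [ 0.588  -0.2516  0.1063] jaw deg 90.2 tilt [ 0.001 -0.001] [-1.   0.5  6.5] [ 0.1   0.17 -0.05] 0.0351 [ 0.66  0.74 -0.54  1.64  0.46  0.89  1.52]
```

>>> play_rows:
  deltas:
    - [0,0,0.4,0,0,10.5,25]
    - [0,0,0.3,0,0,10.5,25]
    - [0,0,0.2,0,0,5.5,25]
    - [0,0,0,0,0,0,45]
    - [0,0,0,0,0,0,70]
    - [0,0,10,0,0,0,85]
    - [0,0,20,0,0,-10.5,85]
    - [0,0,0,0,0,-10.5,85]

```text
clock: 12.62
position: [0.5884, -0.2515, 0.1383]
tool_rot: [-0.401, 1.568, -0.314]
force: [-0.6, 0.7, -1.1]
grip_width: 0.0848
```

>>> play_rows:
  deltas:
    - [0,0,0,0,0,-10.5,85]
    - [0,0,0,0,0,-10.5,85]
    - [0,0,0,0,0,-10.5,85]
    - [0,0,0,0,0,-10.5,85]
    - [0,0,0,0,0,-10.5,85]
    - [0,0,0,0,0,-10.5,85]
    - [0,0,0,0,0,-10.5,85]
    - [0,0,0,0,0,-10.5,85]

```text
clock: 13.62
position: [0.5879, -0.2511, 0.137]
tool_rot: [1.46, 1.57, 0.082]
force: [0.2, 1.0, -0.7]
grip_width: 0.0852
```

>>> play_rows:
  deltas:
    - [0,0,0,0,0,-10.5,85]
    - [0,0,0,0,0,-10.5,85]
    - [0,0,0,0,0,-10.5,85]
    - [0,0,0,0,0,-10.5,85]
    - [0,0,0,0,0,-10.5,85]
    - [0,0,0,0,0,-10.5,85]
    - [0,0,0,0,0,-10.5,85]
    - [0,0,0,0,0,0,85]

```text
clock: 14.62
position: [0.5879, -0.2508, 0.1368]
tool_rot: [2.612, 1.57, -0.042]
force: [0.3, 0.2, -0.4]
grip_width: 0.0852
```

```bash
python3 st.py;  python3 - <<'E'
from h import *
s=grab('scene')[0]; a=grab('side')[0]
v=lambda t,n=400:cv2.resize(t,(n,n),interpolation=cv2.INTER_CUBIC)
cv2.imwrite('pics/g3.png',cv2.cvtColor(np.hstack([v(s[230:350,230:350]),v(a[70:170,260:360])]),cv2.COLOR_RGB2BGR))
E
```

```text
14.625 [ 0.5879 -0.2508  0.1368] jaw deg -62.0 tilt [ 0.001 -0.   ] [ 0.3  0.2 -0.4] [0.04 0.02 0.03] 0.0852 [ 0.23  0.65  0.12  1.65 -0.1   0.85 -0.69]
```

View pics/g3.png

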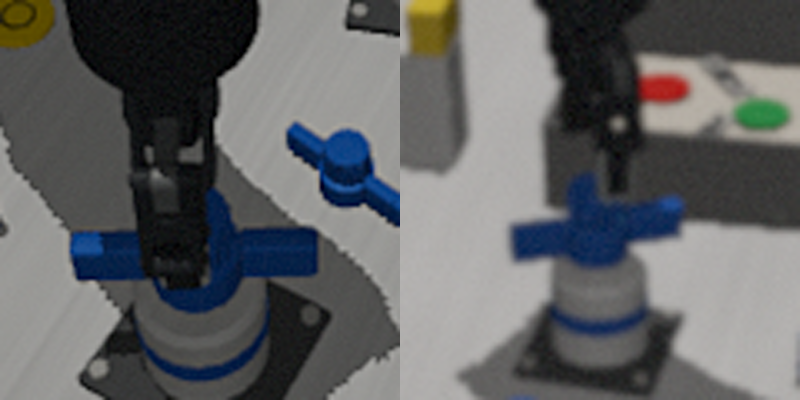

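The cap has risen, its wings are at about 27° and the jaws stand across them. Next stroke.

>>> play_rows:
  deltas:
    - [0,0,-10,0,0,-1,85]
    - [0,-0.3,-20.5,0,0,0,70]
    - [0,0,0,0,0,0,50]
    - [0,0,0,0,0,0,25]
    - [0,0,0,0,0,0,25]
    - [0,0,0,0,0,0,25]
    - [0,0,0.1,0,0,6,25]
    - [0,0,0.18,0,0,10.5,25]

```text
clock: 15.72
position: [0.5878, -0.2516, 0.1064]
tool_rot: [1.734, 1.57, -0.645]
force: [-0.5, -0.4, -1.7]
grip_width: 0.0353
```

```bash
python3 st.py
```

```text
15.725 [ 0.5878 -0.2516  0.1064] jaw deg -46.3 tilt [ 0.001 -0.   ] [-0.5 -0.4 -1.7] [-0.04 -0.01  0.02] 0.0353 [ 0.29  0.69  0.04  1.66 -0.03  0.79 -0.47]
```

>>> play_rows:
  deltas:
    - [0,0,0.17,0,0,10.5,25]
    - [0,0,0.18,0,0,10.5,25]
    - [0,0,0.18,0,0,10.5,25]
    - [0,0,0.17,0,0,10.5,25]
    - [0,0,0.18,0,0,10.5,25]
    - [0,0,0.18,0,0,10.5,25]
    - [0,0,0.17,0,0,10.5,25]
    - [0,0,0.18,0,0,10.5,25]

```text
clock: 16.73
position: [0.5876, -0.2518, 0.1078]
tool_rot: [0.199, 1.57, -0.713]
force: [-0.1, 0.4, 0.4]
grip_width: 0.035
```

```bash
python3 st.py
```

```text
16.725 [ 0.5876 -0.2518  0.1078] jaw deg 37.7 tilt [ 0. -0.] [-0.1  0.4  0.4] [ 0.04 -0.01  0.04] 0.035 [ 0.54  0.71 -0.35  1.65  0.3   0.84  0.73]
```

>>> play_rows:
  deltas:
    - [0,0,0.2,0,0,10.5,25]
    - [0,0,0.2,0,0,10.5,25]
    - [0,0,0.2,0,0,10.5,25]
    - [0,0,0.2,0,0,10.5,25]
    - [0,0,0.2,0,0,10.5,25]
    - [0,0,0.2,0,0,10.5,25]
    - [0,0,0.2,0,0,10.5,25]
    - [0,0,0.2,0,0,6,25]

```text
clock: 17.73
position: [0.5874, -0.252, 0.1091]
tool_rot: [-1.841, 1.57, -1.368]
force: [-1.0, 0.7, -1.3]
grip_width: 0.0351
```

```bash
python3 st.py
```

```text
17.725 [ 0.5874 -0.252   0.1091] jaw deg 117.1 tilt [ 0. -0.] [-1.   0.7 -1.3] [-0.01 -0.02 -0.02] 0.0351 [ 0.75  0.77 -0.69  1.63  0.58  0.95  1.9 ]
```

>>> play_rows:
  deltas:
    - [0,0,0,0,0,0,45]
    - [0,0,0,0,0,0,70]
    - [0,0,10,0,0,0,85]
    - [0,0,20,0,0,-10.5,85]
    - [0,0,0,0,0,-10.5,85]
    - [0,0,0,0,0,-10.5,85]
    - [0,0,0,0,0,-10.5,85]
    - [0,0,0,0,0,-10.5,85]

```text
clock: 18.73
position: [0.5878, -0.2515, 0.1399]
tool_rot: [0.165, 1.57, -0.288]
force: [-0.0, -0.2, 0.2]
grip_width: 0.0849
```

>>> play_rows:
  deltas:
    - [0,0,0,0,0,-10.5,85]
    - [0,0,0,0,0,-10.5,85]
    - [0,0,0,0,0,-10.5,85]
    - [0,0,0,0,0,-10.5,85]
    - [0,0,0,0,0,-10.5,85]
    - [0,0,0,0,0,-10.5,85]
    - [0,0,0,0,0,-10.5,85]
    - [0,0,0,0,0,-10.5,85]

```text
clock: 19.73
position: [0.5879, -0.2513, 0.1399]
tool_rot: [2.048, 1.57, 0.128]
force: [-0.3, 0.8, -0.1]
grip_width: 0.085
```

>>> play_rows:
  deltas:
    - [0,0,0,0,0,-10.7,85]
    - [0,0,0,0,0,-10.7,85]
    - [0,0,0,0,0,-10.7,85]
    - [0,0,-10,0,0,-10.7,85]
    - [0,-0.3,-20,0,0,0,70]
    - [0,0,0,0,0,0,50]
    - [0,0,0,0,0,0,25]
    - [0,0,0,0,0,0,25]

```text
clock: 20.72
position: [0.5876, -0.2521, 0.1094]
tool_rot: [2.772, 1.57, 0.113]
force: [0.8, 0.6, -2.1]
grip_width: 0.0353
```

```bash
python3 st.py
```

```text
20.725 [ 0.5876 -0.2521  0.1094] jaw deg -62.3 tilt [0.001 0.   ] [ 0.8  0.6 -2.1] [ 0.07  0.03 -0.04] 0.0353 [ 0.27  0.69  0.07  1.66 -0.06  0.8  -0.72]
```

>>> play_rows:
  deltas:
    - [0,0,0,0,0,0,25]
    - [0,0,0.1,0,0,6,25]
    - [0,0,0.18,0,0,10.5,25]
    - [0,0,0.17,0,0,10.5,25]
    - [0,0,0.18,0,0,10.5,25]
    - [0,0,0.18,0,0,10.5,25]
    - [0,0,0.17,0,0,10.5,25]
    - [0,0,0.18,0,0,10.5,25]

```text
clock: 21.72
position: [0.5877, -0.2519, 0.1105]
tool_rot: [1.153, 1.57, -0.296]
force: [-0.2, 1.2, -1.1]
grip_width: 0.0352
```

>>> play_rows:
  deltas:
    - [0,0,0.2,0,0,10.5,25]
    - [0,0,0.2,0,0,10.5,25]
    - [0,0,0.2,0,0,10.5,25]
    - [0,0,0.2,0,0,10.5,25]
    - [0,0,0.2,0,0,10.5,25]
    - [0,0,0.2,0,0,10.5,25]
    - [0,0,0.2,0,0,10.5,25]
    - [0,0,0.2,0,0,10.5,25]

```text
clock: 22.72
position: [0.5875, -0.2522, 0.1119]
tool_rot: [-1.334, 1.57, -1.317]
force: [0.3, -0.7, -1.5]
grip_width: 0.035
```

```bash
python3 st.py
```

```text
22.725 [ 0.5875 -0.2522  0.1119] jaw deg 91.0 tilt [ 0. -0.] [ 0.3 -0.7 -1.5] [-0.01  0.06 -0.01] 0.035 [ 0.71  0.75 -0.61  1.63  0.52  0.93  1.49]
```

>>> play_rows:
  deltas:
    - [0,0,0.2,0,0,10.5,25]
    - [0,0,0.2,0,0,10.5,25]
    - [0,0,0.2,0,0,10.5,25]
    - [0,0,0.1,0,0,6,25]
    - [0,0,0.5,0,0,0,25]
    - [0,0,0.5,0,0,0,25]
    - [0,0,0.5,0,0,0,25]

```text
clock: 23.6
position: [0.5875, -0.2519, 0.114]
tool_rot: [-1.993, 1.571, -1.33]
force: [0.1, -0.2, -1.6]
grip_width: 0.0349
```

```bash
python3 st.py
```

```text
23.6 [ 0.5875 -0.2519  0.114 ] jaw deg 128.0 tilt [ 0. -0.] [ 0.1 -0.2 -1.6] [ 0.03  0.   -0.01] 0.0349 [ 0.79  0.79 -0.77  1.63  0.63  0.99  2.05]
```

>>> play_rows:
  deltas:
    - [0,0,1,0,0,0,25]
    - [0,0,1,0,0,0,25]
    - [0,0,1,0,0,0,25]

```text
clock: 23.98
position: [0.5875, -0.2519, 0.117]
tool_rot: [-1.307, 1.571, -0.642]
force: [-0.2, -0.4, -1.8]
grip_width: 0.0347
```

The wrist force is just the cap's weight, so the thread has let go. Lifting.

>>> play_rows:
  deltas:
    - [0,0,8,0,0,0,25]
    - [0,0,12,0,0,0,25]
    - [0,0,20,0,0,0,25]
    - [0,0,30,0,0,0,25]
    - [0,0,35,0,0,0,25]
    - [0,0,30,0,0,0,25]
    - [0,10,15,0,0,0,25]
    - [0,20,0,0,0,-5,25]

```text
clock: 24.98
position: [0.5876, -0.2215, 0.2682]
tool_rot: [-0.863, 1.569, -0.288]
force: [0.7, 0.6, -2.0]
grip_width: 0.0353
```

```bash
python3 st.py;  python3 - <<'E'
from h import *
s=grab('scene')[0]; a=grab('side')[0]
# tray corners by mask in side view: fit quadrilateral
v=lambda t:cv2.resize(t,(400,400),interpolation=cv2.INTER_CUBIC)
cv2.imwrite('pics/g4.png',cv2.cvtColor(np.hstack([v(s[150:350,220:420]),v(a[220:420,180:380])]),cv2.COLOR_RGB2BGR))
E
```

```text
24.975 [ 0.5876 -0.2215  0.2682] jaw deg 123.0 tilt [ 0.001 -0.   ] [ 0.7  0.6 -2. ] [ 0.05  0.01 -0.04] 0.0353 [ 0.8   0.61 -0.84  1.52  0.47  1.22  2.03]
```

View pics/g4.png

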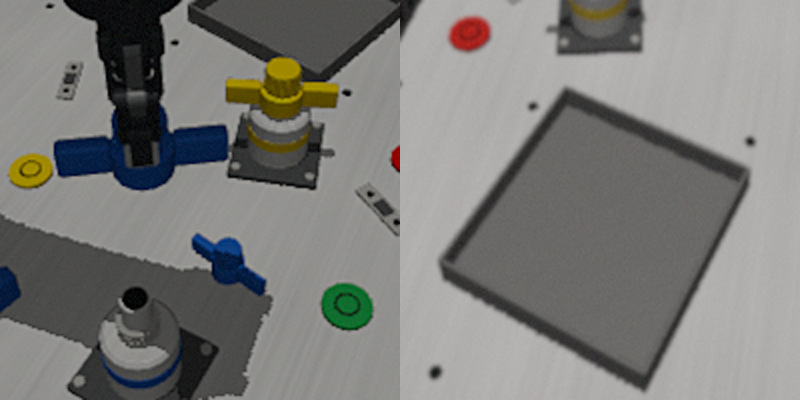

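The cap hangs upright in the gripper, the canister neck is bare and the yellow cap is untouched. I'll work out the tray centre from its rim corners in this view.

Run:
```python
from h import *
cd=vision.camera_info('side')
k=np.array([onz(cd,(180+(X-400)/2,220+Y/2.222),.028) for X,Y in((567,89),(748,170),(645,376),(441,262))])
print(k.round(4),np.linalg.norm(k-np.roll(k,1,0),axis=1),k.mean(0),(k[0]+k[2])/2,(k[1]+k[3])/2)
```

```text
[[0.5999 0.1739 0.028 ]
 [0.3958 0.2341 0.028 ]
 [0.4548 0.4415 0.028 ]
 [0.6612 0.3802 0.028 ]] [0.21522106 0.21281743 0.21563122 0.21525233] [0.52794525 0.30742411 0.028     ] [0.52738981 0.3076924  0.028     ] [0.52850069 0.30715582 0.028     ]
```

>>> play_rows:
  deltas:
    - [-2,30,0,0,0,-5,25]
    - [-4,45,0,0,0,-5,25]
    - [-6,50,0,0,0,-5,25]
    - [-6,50,0,0,0,-5,25]
    - [-7,50,0,0,0,-5,25]
    - [-7,50,0,0,0,-5,25]
    - [-7,50,0,0,0,-5,25]
    - [-6,50,0,0,0,0,25]

```text
clock: 26.08
position: [0.5419, 0.1546, 0.267]
tool_rot: [-1.684, 1.57, -1.717]
force: [0.5, 0.0, -1.0]
grip_width: 0.0349
```

>>> play_rows:
  deltas:
    - [-4,50,0,0,0,0,25]
    - [-3,40,0,0,0,0,25]
    - [-2,20,0,0,0,0,25]
    - [0,8,0,0,0,0,25]
    - [0,0,0,0,0,0,25]

```text
clock: 26.7
position: [0.5335, 0.2708, 0.2667]
tool_rot: [-2.241, 1.57, -2.274]
force: [0.3, -0.6, -1.2]
grip_width: 0.0348
```

```bash
python3 st.py;  python3 - <<'E'
from h import *
im,ci=grab('wrist','w5.png'); np.save('w5.npy',ci,allow_pickle=True)
E
```

```text
26.7 [0.5335 0.2708 0.2667] jaw deg 88.1 tilt [-0. -0.] [ 0.3 -0.6 -1.2] [-0.01  0.02  0.01] 0.0348 [-0.05  0.54 -0.77  1.6   0.4   1.16  0.63]
```

View pics/w5.png

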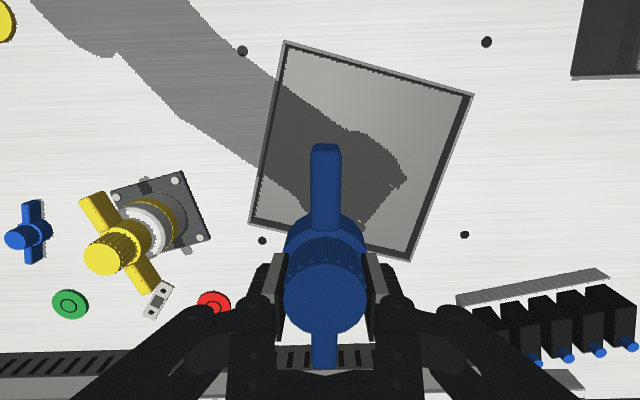

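The wrist view shows all four tray corners: (284,41), (474,94), (410,261) and (249,223). The cap is firmly held and upright.

Run:
```python
from h import *
ci=np.load('w5.npy',allow_pickle=True).item()
k=np.array([onz(ci,p,.028) for p in((284,41),(474,94),(410,260),(249,222))])
print(k.round(4),np.linalg.norm(k-np.roll(k,1,0),axis=1),k.mean(0))
```

```text
[[0.3955 0.2323 0.028 ]
 [0.4556 0.4409 0.028 ]
 [0.6616 0.3801 0.028 ]
 [0.6011 0.1732 0.028 ]] [0.21394931 0.21705036 0.21475988 0.21564152] [0.52844505 0.3066194  0.028     ]
```

>>> play_rows:
  deltas:
    - [-3,18,-10,0,0,0,25]
    - [-2.5,18,-30,0,0,0,25]
    - [0,0,-40,0,0,0,25]
    - [0,0,-45,0,0,0,25]
    - [0,0,-45,0,0,0,25]
    - [0,0,-30,0,0,0,25]
    - [0,0,-20,0,0,0,25]
    - [0,0,-8,0,0,0,25]

```text
clock: 27.75
position: [0.5278, 0.3071, 0.0381]
tool_rot: [-2.754, 1.57, -2.787]
force: [-0.3, -0.0, -1.3]
grip_width: 0.035
```

>>> play_rows:
  deltas:
    - [0,0,-3,0,0,0,25]
    - [0,0,-2,0,0,0,25]
    - [0,0,-1.5,0,0,0,25]
    - [0,0,-1,0,0,0,25]

```text
clock: 28.25
position: [0.5282, 0.3071, 0.0317]
tool_rot: [0.411, 1.57, 0.378]
force: [-0.4, 0.8, -2.2]
grip_width: 0.035
```

```bash
python3 st.py
```

```text
28.25 [0.5282 0.3071 0.0317] jaw deg 88.1 tilt [0. 0.] [-0.4  0.8 -2.2] [-0.02 -0.    0.01] 0.035 [-0.22  0.84 -0.61  1.74  0.65  0.78  0.38]
```

>>> play_rows:
  deltas:
    - [0,0,-1,0,0,0,25]
    - [0,0,-0.8,0,0,0,25]
    - [0,0,0,0,0,0,25]

```text
clock: 28.62
position: [0.528, 0.3071, 0.0296]
tool_rot: [-2.931, 1.571, -2.964]
force: [-0.4, -1.2, -1.2]
grip_width: 0.0353
```

>>> play_rows:
  deltas:
    - [0,0,-0.5,0,0,0,25]
    - [0,0,0,0,0,0,25]

```text
clock: 28.88
position: [0.528, 0.3071, 0.0291]
tool_rot: [-0.398, 1.571, -0.432]
force: [0.3, -1.3, -1.2]
grip_width: 0.0351
```

>>> play_rows:
  deltas:
    - [0,0,-0.5,0,0,0,25]
    - [0,0,0,0,0,0,25]

```text
clock: 29.12
position: [0.5281, 0.3071, 0.029]
tool_rot: [-0.142, 1.57, -0.175]
force: [-1.1, -1.8, 6.7]
grip_width: 0.0352
```

Contact at z = 0.029, as predicted. I'll release gently and rise straight up.

>>> play_rows:
  deltas:
    - [0,0,0.3,0,0,0,38]
    - [0,0,0,0,0,0,45]
    - [0,0,0,0,0,0,55]
    - [0,0,0,0,0,0,70]
    - [0,0,15,0,0,0,80]
    - [0,0,30,0,0,0,85]
    - [0,0,40,0,0,0,85]
    - [0,0,50,0,0,0,85]

```text
clock: 30.12
position: [0.5276, 0.3069, 0.1658]
tool_rot: [-2.866, 1.57, -2.899]
force: [0.6, 0.2, 0.5]
grip_width: 0.0851
```

>>> play_rows:
  deltas:
    - [0,-40,20,0,0,0,85]
    - [0,-50,0,0,0,0,85]
    - [0,-50,0,0,0,0,85]
    - [0,0,0,0,0,0,85]

```text
clock: 30.62
position: [0.5285, 0.1629, 0.1848]
tool_rot: [-1.207, 1.569, -1.246]
force: [-0.6, 0.3, 0.4]
grip_width: 0.085
```

```bash
python3 st.py;  python3 - <<'E'
from h import *
s,cs=grab('scene'); a,cd=grab('side')
t=cv2.resize(a[180:400,170:390],(400,400)); u=cv2.resize(s[100:300,240:440],(400,400))
cv2.imwrite('pics/fin.png',cv2.cvtColor(np.hstack([u,t]),cv2.COLOR_RGB2BGR))
print(proj(cd,[[.528,.307,.056],[.528,.307,.004]]))
E
```

```text
30.625 [0.5285 0.1629 0.1848] jaw deg 87.8 tilt [ 0.001 -0.002] [-0.6  0.3  0.4] [0.01 0.03 0.02] 0.085 [ 0.13  0.56 -0.75  1.81  0.46  0.96  0.71]
[[279.49180108 307.52331911]
 [281.15446573 323.74127821]]
```

View pics/fin.png

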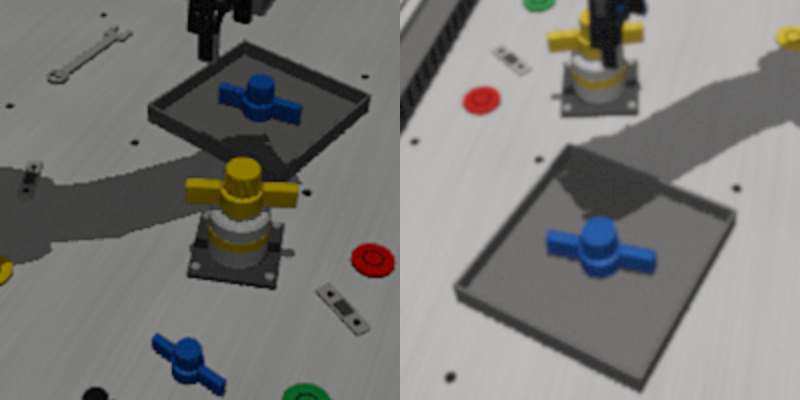

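The cap stands upright at the middle of the tray, at about (600,245) in the right crop. The yellow cap is still on and the robot touches nothing.

```bash
python3 -c "
from workcell import workorder; print(workorder.job_done())"
```

```text
the job is handed in; nothing more can be done
None
```

I unscrewed the blue cap from its canister by about 750° counter-clockwise in four gripped strokes. I lifted it with only its own weight showing on the wrist, and set it down in the tray with about 7 N of contact force. The job was handed in at about 31 s of the 72 s allowed.

- **Cap and tray:** the last pictures show the cap standing upright in the middle of the tray. I released it at (0.528, 0.307). The side and wrist views put the tray centre there to within about 1 mm of each other.
- **Yellow cap and robot:** the yellow cap is still screwed on. The gripper is open, clear of everything, with no contact force.
- **Disagreements:** the first estimates of the blue cap's y position differed by up to 14 mm between cameras. A second close wrist look settled it, and the grip then closed with no noticeable side force. My first rough estimates of the tray centre also differed, by about 2 cm, because I had picked the corners poorly. No later check failed.

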